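Seat and clamp the whetstone

ROBOT

A 6-joint arm with a two-finger parallel gripper is mounted at the origin on the work surface; the furniture and walls round the work are solid. World frame = base frame: x ahead of the robot, y to its left, z up, the work surface at z = 0. Lengths are in mm, angles in rad, forces in N, time in s.
With the tool pointing down it reaches from about 350 to 875 mm from the base axis. Payload 4.2 kg.
Tool frame: the origin (TCP) lies at the very end of the fingers, on their centre line; the grasp point (between the pads) lies 19 mm behind it; z points along the fingers, y is the direction in which the jaws open and shut (so a half turn about z gives the same grasp; the last joint's range is limited). The gripper opens to 85 mm and grips with 20 to 120 N. Pads are 22 mm wide; open, the fingers measure 114 mm over their backs; the gripper's body (76 mm by 85 mm) begins 54 mm behind the grasp point. The pads swing forward as they close: fully open they stand 13 mm farther back than shut.
Start: joints at [1.466, 0.385, 0.008, 0, -1.194, -0.259], TCP at [222.36, 584.085, 231.312] pointing down, gripper open.
Joint ranges: [-3.14, 3.14], [-1.21, 2.06], [-1.07, 1.41], [-3.16, 2.05], [-2.99, -0.16], [-3.1, 3.1]. Speed limits (rad/s): [2.79, 2.79, 3.14, 3.14, 3.14, 3.14].

INTERFACE

Orientations are given as a unit quaternion [x, y, z, w].
In Python, from bench import arm gives the robot as it stands.
- The arm moves only by the tool apply_moves, never from a script. Its argument "plan" is one flat list of numbers, 5 for each row, row after row: the gripper's target within -1 to 1 (shut at 1, half-way at 0, fully open at -1), then the shift along the world's x, y, z in m, then the turn about the world's z in degrees. A call has 1 to 8 rows; each row is the pose to reach, as a shift and turn from the pose commanded when the call began; what a row does not reach only later rows make up. A row lasts 1/12 s, in which the tool goes at most 41.7 mm and 7.16 degrees, less where a joint would pass 70% of its speed; a pose out of reach is approached as far as the arm can. A call with a gripper value outside its range is refused whole. The fingers move at their own pace and stop on an object; the grip force is fixed at half the most. Time passes only in rows, so rows that repeat a pose let the fingers close. It gives the time, the measured TCP pose, the force and the opening at its end, in the units of the state.
- arm.read_state(): the state, without advancing time (a new reading comes with each control period).
- arm.get_image(name): name is "scene" or "top"; returns a dict with "color" (420x560x3 uint8, red, green, blue), "range_z" (420x560 float32, mm along the optical axis (not along the pixel's ray), 0 where there is no reading), "camera_matrix" (3x3 intrinsics, pixels), "camera_from_world" (4x4, takes a point from world to camera coordinates). Camera axes: x right, y down, z forward; pixel columns grow to the right and rows downward; lengths in mm; the calibration is good to about 2 mm. A picture is of the moment at which its call begins.
- arm.job_done(): hands the job in, once; it reports no verdict.
The state is a dict: "clock": time; "joints": joint angles; "joint_vel": joint speeds; "joint_efforts": joint torques, N m; "position": TCP position; "ee_rot": TCP orientation; "contact_force": force on the tool from outside, world axes, zero at the start; "wrist_torque": the same for the moment, N m; "gripper_width": finger opening in mm.
Only numpy, scipy, OpenCV 4.12 (cv2) and the standard library are available. Lean on these libraries where they do the work, as an engineer would, in place of code of your own. Each camera call takes 0.05 s, during which the arm holds its last target.

TASK

Get the whetstone ready for sharpening. With a fingertip, push the stone's protruding end until the stone sits fully home against the holder's end stop, then push the clamp lever's arm round clockwise (seen from above) until it is fully closed and the rubber pad holds the stone tight. Only push, without roughness: do not pinch the stone or the lever, do not lift or tip the stone, and leave the other things on the worktop where they are.

Things in the scene. Friction and masses are not known exactly. Their poses are not given: they have to be found in the camera images.
- holder: whetstone holder, fixed to the worktop: dark base plate (x -82 to 92, y -44 to 94 mm, top 14 mm above the worktop) on which the stone slides in an aluminium channel. Origin on the worktop; its x axis is the way the stone slides in, y points across to the clamp, z up. Long fence inner face y -30 mm, short guides y +38 mm; fence and end stop reach 28 mm above the worktop; the x = -82 end is open
- end_stop (a point): middle of the end stop's inner face, at the closed end of the channel (holder frame x 84, y -2, z 26.5 mm)
- whetstone: two-tone whetstone, 56 x 170 x 25 mm, 0.33 to 0.55 kg, loose (2 to 7 N slide it), flat in the channel on the base plate, 35 to 60 mm short of the stop, so that its outer end sticks out. Origin: centre of its underside; its y axis runs along its length to the outer end (against the holder's x axis), z up. When home, its origin is at holder x = -1 mm
- stone_outer_end (a point): middle of the stone's outer end face, at half its height: the face to push on, 56 mm wide, from 14 to 39 mm above the worktop; 4 mm outside the base plate when the stone is home
- clamp_lever (a joint): angle of the cam lever about its vertical pivot, rad: 0 = open, growing clockwise seen from above, 2.0 = fully closed on its stop. At 0 the arm points 115 degrees anticlockwise from the holder's x axis, at 2.0 along it. Starts at 0 to 0.2; 3 to 6 N at 70 mm turn it; stays where left. The pad meets the stone at 0.7 to 1.5 rad, then its springs load up to about 20 N
- lever_pivot (a point): point on the lever's vertical pivot axis, 50 mm above the worktop (holder x 0, y 77 mm). The hub round it, radius 17 mm, reaches 58 mm above the worktop and stands on the clamp housing (holder x -26 to 26, y 62 to 92 mm, top 36 mm above the worktop)
- lever_knob (a point): centre of the black ball knob, 24 mm wide, at the lever's end, 94 mm from the pivot axis, 55.5 mm above the worktop. From 48 to 80 mm from the pivot the arm is a round steel bar 10 mm thick with its axis 53 to 55 mm above the worktop and, under it, only the base plate, the worktop or the air past its edge
- pad: black rubber pad on the sliding jaw, 52 mm long, 19 mm tall, that presses on the stone's long side opposite the fence; origin and axes like the holder's, moving up to 14 mm along holder -y as the lever closes
- steel_bowl: bystander: small round steel bowl, 100 mm wide, 42 mm tall; origin at the centre of its underside
- green_tub: bystander: pale green tub with green lid, 67 mm wide, 67 mm tall; origin at the centre of its underside
- red_cap_jar: bystander: glass spice jar with red cap, 44 mm wide, 107 mm tall; origin at the centre of its underside
- black_cap_jar: bystander: glass spice jar with black cap, 44 mm wide, 107 mm tall; origin at the centre of its underside
- squeeze_bottle_0: bystander: pale yellow squeeze bottle with white cap, 54 mm wide, 202 mm tall; origin at the centre of its underside
- squeeze_bottle_1: bystander: red squeeze bottle with red cap, 54 mm wide, 197 mm tall; origin at the centre of its underside
- pepper_mill: bystander: dark wooden pepper mill, 58 mm wide, 170 mm tall; origin at the centre of its underside
- label_tape: bystander: roll of cream tape lying flat, 104 mm wide, 25 mm tall; origin at the centre of its underside
- cutter_case_lid (a joint): bystander: lid of the closed blue tin case (165 x 193 x 50 mm) that stands fixed on the worktop in front of the robot; 0 = shut, rad

How it is judged:
By the outcome, as a careful person would: the job done as asked, in the order asked, and still so for the second after the job is handed in, with the robot touching nothing.
It also fails if it takes over 51 s, if anything falls off the work surface, if the arm or the gripper's body presses on something with over 40 N, if the wrist force passes 120 N, or if a joint passes its speed limit or range.

## Working session

There is one attempt and no reset: what is moved stays moved. The work goes in short steps, Python scripts to look and compute and a tool call to move; the robot and the scene stay as the last step left them, time stands still between calls to the robot, and variables do not carry over. Pictures are saved under pics/ and viewed, and the job is handed in when it is done.

Besides the shell and the picture viewer there is one more tool, called after "Emit:" as name(argument=value, ...) on one line, values as JSON. apply_moves: Moves the arm, as the interface text tells. Its arguments: {"type":"object","properties":{"plan":{"type":"array","items":{"type":"number"}}},"required":["plan"]}

```bash
mkdir -p pics; ls
python3 - <<'E'
from bench import arm
import cv2, numpy as np
s=arm.read_state(); print(s)
for n in ("scene","top"):
    d=arm.get_image(n)
    cv2.imwrite(f"pics/{n}0.png",d["color"][:,:,::-1]); np.savez(f"{n}0.npz",**d)
    print(n,d["camera_matrix"],d["camera_from_world"])
E
```

```text
pics
{'clock': 0.0, 'joints': array([ 1.46558428e+00,  3.85547791e-01,  6.62691642e-03, -4.85769464e-04,
       -1.19398239e+00, -2.58596935e-01]), 'joint_vel': array([ 6.08528411e-04,  8.94803703e-04, -5.81188735e-05, -4.18668197e-04,
       -2.02805948e-04, -1.01722675e-03]), 'joint_efforts': array([-1.90535196e-03, -3.92293954e+01,  1.88408178e+01,  4.18631852e+00,
       -4.52825203e-03,  7.77508831e-06]), 'position': array([222.17817635, 583.55770131, 230.22925413]), 'ee_rot': array([ 9.83484163e-01, -1.80990994e-01, -1.44372446e-04,  1.06767028e-03]), 'contact_force': array([ 0.20621474, -0.59242942,  0.38932804]), 'wrist_torque': array([ 0.0288858 ,  0.04856978, -0.00286633]), 'gripper_width': 85.39981315210893}
scene [[467.77500539   0.         284.75466034]
 [  0.         467.77500539 211.04901478]
 [  0.           0.           1.        ]] [[ 8.69929962e-01 -4.93175266e-01 -1.34822006e-04 -3.52312599e+02]
 [-3.60358755e-01 -6.35463357e-01 -6.82882047e-01  2.21595988e+02]
 [ 3.36694861e-01  5.94108138e-01 -7.30528638e-01  1.07060082e+03]
 [ 0.00000000e+00  0.00000000e+00  0.00000000e+00  1.00000000e+00]]
top [[534.55497964   0.         279.5447256 ]
 [  0.         534.55497964 206.6279619 ]
 [  0.           0.           1.        ]] [[ 2.84328273e-02 -9.99592464e-01  2.54580079e-03  3.10087450e+01]
 [-9.95630575e-01 -2.85465711e-02 -8.89092368e-02  4.63892326e+02]
 [ 8.89456769e-02 -6.73613170e-06 -9.96036479e-01  1.44499033e+03]
 [ 0.00000000e+00  0.00000000e+00  0.00000000e+00  1.00000000e+00]]
```

View pics/scene0.png

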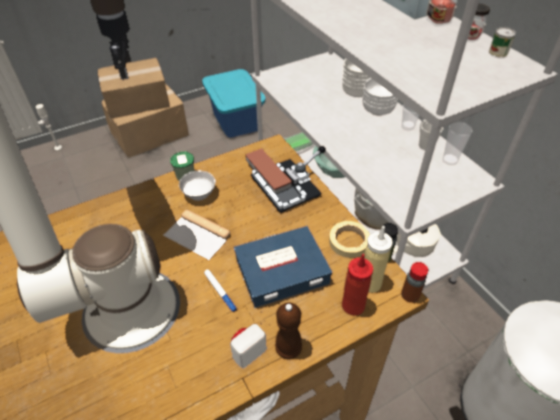

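View pics/top0.png

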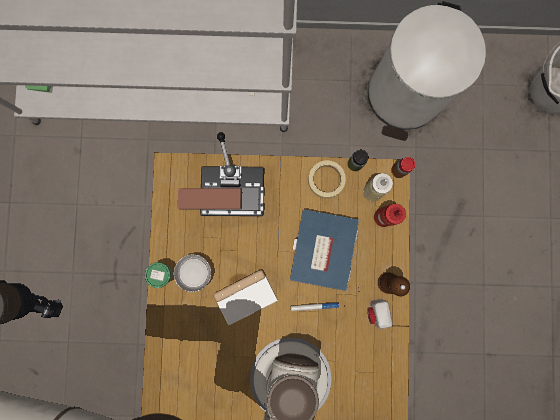

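The scene view shows the holder near (285,180), with its lever knob at (322,150). In the top view the holder is at (232,191), the brown stone sticks out to the left at (180,198), and the lever knob is at (221,136) past the table edge.

```bash
cat > h.py <<'E'
import numpy as np, cv2
def load(n): 
    d=np.load(n); return {k:d[k] for k in d.files}
def ray(d,u,v,z):
    K=d["camera_matrix"];T=d["camera_from_world"];R=T[:3,:3];t=T[:3,3]
    c=-R.T@t; r=R.T@np.linalg.inv(K)@np.array([u,v,1.0])
    return c+r*(z-c[2])/r[2]
def proj(d,p):
    T=d["camera_from_world"];q=d["camera_matrix"]@(T[:3,:3]@np.array(p,float)+T[:3,3]);return q[:2]/q[2]
def cloud(d):
    z=d["range_z"];v,u=np.indices(z.shape);K=d["camera_matrix"];T=d["camera_from_world"]
    P=np.stack([(u-K[0,2])/K[0,0]*z,(v-K[1,2])/K[1,1]*z,z],-1)
    return (P-T[:3,3])@T[:3,:3]
E
python3 - <<'E'
from h import *
t=load("top0.npz");s=load("scene0.npz")
def crop(d,b,f,n):
    x0,x1,y0,y1=b; cv2.imwrite(n,cv2.resize(d["color"][y0:y1,x0:x1,::-1],None,fx=f,fy=f,interpolation=cv2.INTER_CUBIC))
crop(t,(165,285,125,225),6,"pics/tc.png"); crop(s,(235,345,130,220),7,"pics/sc.png")
P=cloud(t)
for u,v in [(200,198),(235,198),(253,198),(230,172),(221,136),(225,150),(250,180),(180,160),(160,200),(250,30),(250,60),(250,105),(290,70)]: print(u,v,P[v,u].round())
E
```

```text
200 198 [478. 260.  39.]
235 198 [481. 166.  39.]
253 198 [485. 118.  18.]
230 172 [549. 180.  56.]
221 136 [644. 207.  68.]
225 150 [609. 196.  57.]
250 180 [535. 128.  15.]
180 160 [587. 326.   5.]
160 200 [474. 378.  -4.]
250 30 [882. 130. 204.]
250 60 [ 979.  157. -263.]
250 105 [ 953.  180. -717.]
290 70 [ 949.   22. -263.]
```

View pics/tc.png

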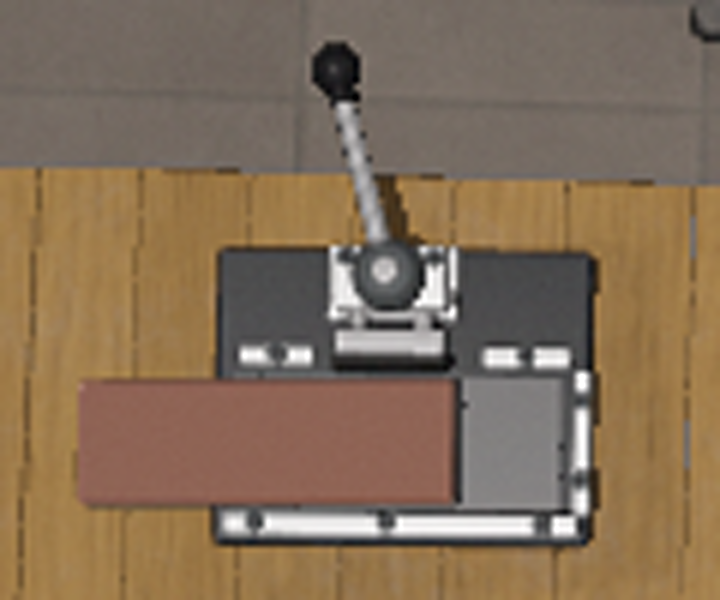

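View pics/sc.png

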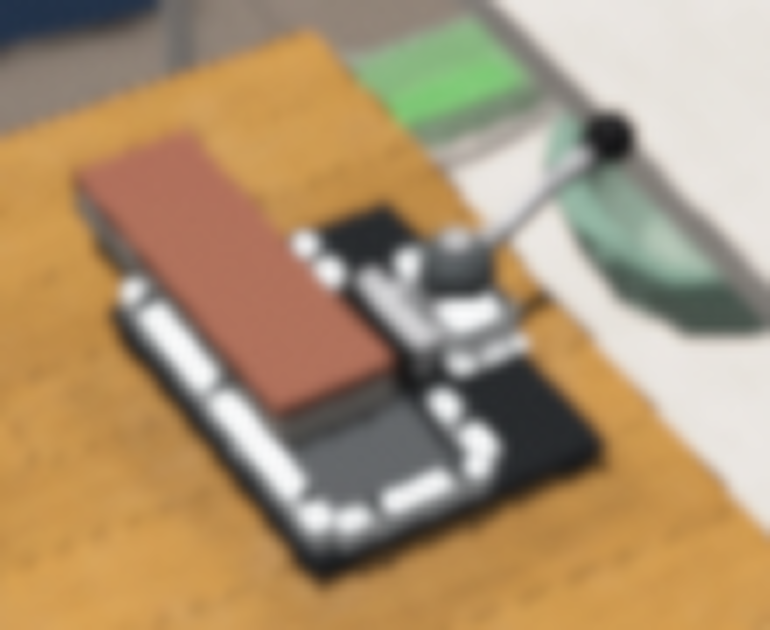

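Run:
```python
from h import *
t=load("top0.npz");s=load("scene0.npz")
pt=lambda u,v,z:ray(t,165+(u+.5)/6-.5,125+(v+.5)/6-.5,z)
for n,u,v,z in [("TL",219,249,14),("TR",594,254,14),("BL",215,543,14),("BR",590,543,14),("sTL",80,380,39),("sBL",79,503,39),("sTR",459,380,39),("sBR",459,504,39),("hub",388,274,58),("hubcap",385,268,62),("knob",336,69,55.5),("stopin T",573,372,28),("stopinB",573,512,28),("tableedgeL",0,168,0),("R",719,187,0)]: print(n,pt(u,v,z).round(1))
hsv=cv2.cvtColor(t["color"],cv2.COLOR_RGB2HSV)
m=((hsv[...,0]<9)|(hsv[...,0]>172))&(hsv[...,1]>80)&(hsv[...,2]>60)
M=np.zeros(m.shape,np.uint8);M[180:220,170:250]=m[180:220,170:250]
c=max(cv2.findContours(M,0,2)[0],key=cv2.contourArea);r=cv2.minAreaRect(c);print(r)
b=np.array([ray(t,*p,39) for p in cv2.boxPoints(r)]);print(b.round(1),b.mean(0))
ps=lambda u,v,z:ray(s,235+(u+.5)/7-.5,130+(v+.5)/7-.5,z)
print("scene knob",ps(608,137,55.5),"stone",ps(80,180,39),ps(190,133,39),ps(285,413,39),ps(393,360,39))
print("plate",ps(320,575,7),ps(600,450,14))
P=cloud(t); sel=(P[...,2]>45)&(P[...,0]>500)&(P[...,0]<680)&(P[...,1]>100)&(P[...,1]<260)
Q=P[sel];k=Q[Q[:,0]>630];print("knobcloud",k.mean(0),k.min(0),k.max(0));
b=Q[(Q[:,0]>575)&(Q[:,0]<625)];print("bar",np.polyfit(b[:,0],b[:,1],1),len(b));
```

```text
TL [570.  264.8  14. ]
TR [572.6  91.6  14. ]
BL [433.8 261.   14. ]
BR [438.8  89.3  14. ]
sTL [504.2 321.4  39. ]
sBL [448.4 319.4  39. ]
sTR [509.2 150.1  39. ]
sBR [452.9 148.1  39. ]
hub [553.7 182.1  58. ]
hubcap [555.8 183.2  62. ]
knob [646.8 209.3  55.5]
stopin T [515.7  99.   28. ]
stopinB [451.6  97.   28. ]
tableedgeL [607.5 370.8   0. ]
R [608.2  34.7   0. ]
((209.0, 198.0), (20.0, 62.0), 90.0)
[[504.  321.2  39. ]
 [508.9 153.   39. ]
 [454.4 151.1  39. ]
 [449.6 318.7  39. ]] [479.21054763 236.00950005  39.        ]
scene knob [646.52585368 208.03652568  55.5       ] stone [449.67650337 310.28114116  39.        ] [504.29098387 314.87099452  39.        ] [457.10064815 144.52492465  39.        ] [509.00893366 149.82482588  39.        ]
plate [441.0968842   88.22159369   7.        ] [568.05791435  86.91197048  14.        ]
knobcloud [643.0413078  207.79355088  63.65646581] [630.0344512  198.83007353  54.93041801] [656.78921835 218.66416002  72.37606141]
bar [ 0.29936899 16.44087014] 73
```

Emit:
apply_moves(plan=[1, 0.016, -0.012, 0, 2, 1, 0.05, -0.04, 0, 6, 1, 0.085, -0.066, 0, 10, 1, 0.12, -0.093, 0, 14, 1, 0.155, -0.12, 0, 18, 1, 0.19, -0.147, 0, 21, 1, 0.225, -0.174, 0, 22.5, 1, 0.25, -0.194, 0, 22.5])

```text
clock: 0.77
position: [469.7, 391.4, 230.9]
ee_rot: [1.0, 0.015, -0.0, 0.0]
contact_force: [1.7, 0.7, -0.3]
gripper_width: 0.1
```

Emit:
apply_moves(plan=[1, 0, 0, -0.02, 0, 1, 0, 0, -0.05, 0, 1, 0, 0, -0.08, 0, 1, 0, 0, -0.11, 0, 1, 0, 0, -0.14, 0, 1, 0, 0, -0.16, 0, 1, 0, 0, -0.165, 0, 1, 0, 0, -0.165, 0])

```text
clock: 1.43
position: [467.9, 392.0, 64.3]
ee_rot: [1.0, 0.014, -0.001, 0.002]
contact_force: [1.1, -0.4, 0.1]
gripper_width: 0.4
```

```bash
cat > look.py <<'E'
import sys
from h import *
from bench import arm
k=sys.argv[1]; s=arm.read_state(); print(s["position"].round(1),s["contact_force"].round(1),s["joint_vel"].round(3))
for n,(x0,x1,y0,y1) in (("top",(145,285,115,225)),("scene",(225,365,120,220))):
    d=arm.get_image(n); np.savez(f"{n}{k}.npz",**d)
    c=d["color"][y0:y1,x0:x1,::-1]; cv2.imwrite(f"pics/{n}{k}.png",cv2.resize(c,None,fx=5,fy=5,interpolation=cv2.INTER_CUBIC))
a=cv2.imread(f"pics/top{k}.png");b=cv2.imread(f"pics/scene{k}.png")
H=300;f=lambda i:cv2.resize(i,(400,300))
cv2.imwrite(f"pics/both{k}.png",np.hstack([f(a),f(b)]))
E
python3 look.py 1
```

```text
[467.9 392.   64.3] [ 1.1 -0.4  0.1] [ 0.002 -0.046  0.049  0.018 -0.016 -0.001]
```

View pics/both1.png

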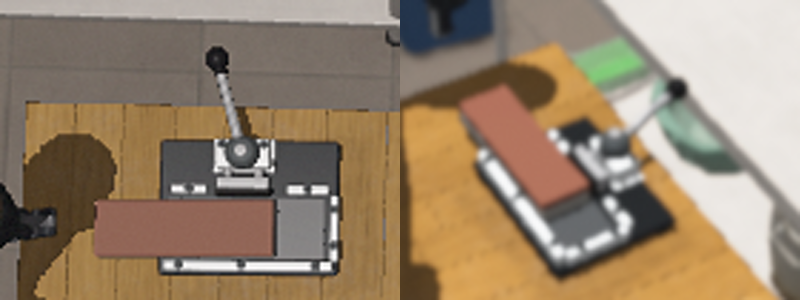

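The fingers, at top panel (40,222), stand off the stone's outer end at (95,228), and nothing is in the way. I'll descend, then approach.

Emit:
apply_moves(plan=[1, 0.005, 0, -0.02, 0, 1, 0.006, 0, -0.04, 0, 1, 0.006, -0.01, -0.043, 0, 1, 0.006, -0.025, -0.043, 0, 1, 0.006, -0.04, -0.043, 0, 1, 0.006, -0.045, -0.043, 0, 1, 0.006, -0.045, -0.043, 0, 1, 0.006, -0.045, -0.043, 0])

```text
clock: 2.2
position: [475.3, 348.0, 24.8]
ee_rot: [1.0, 0.014, 0.001, -0.001]
contact_force: [-0.9, 0.5, 0.6]
gripper_width: -0.1
```

Emit:
apply_moves(plan=[1, 0, -0.004, 0, 0, 1, 0, -0.008, 0, 0, 1, 0, -0.012, 0, 0, 1, 0, -0.016, 0, 0, 1, 0, -0.02, 0, 0, 1, 0, -0.024, 0, 0, 1, 0, -0.028, 0, 0, 1, 0, -0.03, 0, 0])

```text
clock: 2.87
position: [474.6, 317.8, 23.3]
ee_rot: [1.0, 0.014, 0.0, -0.0]
contact_force: [-0.4, 2.5, -0.9]
gripper_width: -0.0
```

Emit:
apply_moves(plan=[1, 0, -0.004, 0, 0, 1, 0, -0.008, 0, 0, 1, 0, -0.012, 0, 0, 1, 0, -0.016, 0, 0, 1, 0, -0.02, 0, 0, 1, 0, -0.023, 0, 0, 1, 0, -0.025, 0, 0, 1, 0, -0.026, 0, 0])

```text
clock: 3.53
position: [474.6, 291.7, 23.3]
ee_rot: [1.0, 0.014, -0.0, 0.0]
contact_force: [0.9, 1.9, -0.4]
gripper_width: 0.1
```

```bash
python3 look.py 2
```

```text
[474.6 291.7  23.3] [ 0.9  1.9 -0.4] [-0.011 -0.007 -0.012  0.     0.009  0.012]
```

View pics/both2.png

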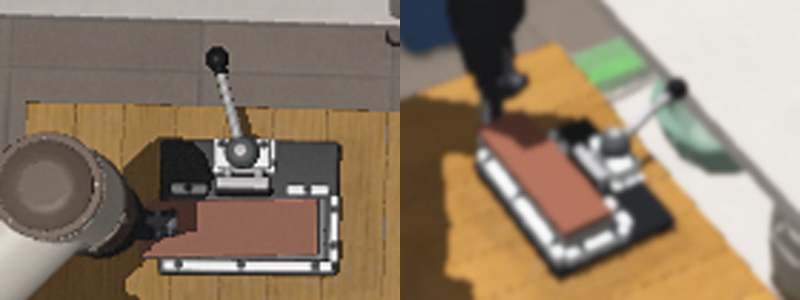

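The stone's inner edge, at top panel (318,228), is close to the stop at (330,228), so about 10 mm is left. I'll go slowly from here.

Emit:
apply_moves(plan=[1, 0, -0.0015, 0, 0, 1, 0, -0.003, 0, 0, 1, 0, -0.0045, 0, 0, 1, 0, -0.006, 0, 0, 1, 0, -0.007, 0, 0, 1, 0, -0.008, 0, 0])

```text
clock: 4.13
position: [474.6, 284.0, 23.3]
ee_rot: [1.0, 0.014, 0.0, -0.0]
contact_force: [1.2, 2.3, -1.3]
gripper_width: -0.1
```

Emit:
apply_moves(plan=[1, 0, -0.0007, 0, 0, 1, 0, -0.0015, 0, 0, 1, 0, -0.002, 0, 0])

```text
clock: 4.38
position: [474.6, 282.0, 23.3]
ee_rot: [1.0, 0.014, -0.0, -0.0]
contact_force: [-0.1, 2.2, -0.8]
gripper_width: 0.2
```

Emit:
apply_moves(plan=[1, 0, -0.0005, 0, 0, 1, 0, -0.001, 0, 0, 1, 0, -0.0015, 0, 0])

```text
clock: 4.63
position: [474.6, 280.6, 23.3]
ee_rot: [1.0, 0.014, 0.0, -0.0]
contact_force: [0.1, 3.1, -0.8]
gripper_width: -0.2
```

Emit:
apply_moves(plan=[1, 0, -0.0005, 0, 0, 1, 0, -0.001, 0, 0, 1, 0, -0.0015, 0, 0])

```text
clock: 4.88
position: [475.4, 280.3, 23.6]
ee_rot: [1.0, 0.015, 0.001, -0.001]
contact_force: [0.3, 5.9, -2.3]
gripper_width: -0.2
```

Emit:
apply_moves(plan=[1, 0, -0.0005, 0, 0, 1, 0, -0.001, 0, 0, 1, 0, -0.001, 0, 0])

```text
clock: 5.13
position: [476.0, 280.2, 23.9]
ee_rot: [1.0, 0.015, 0.002, -0.002]
contact_force: [0.3, 6.0, -2.2]
gripper_width: 0.3
```

```bash
python3 look.py 3
```

```text
[476.  280.2  23.9] [ 0.3  6.  -2.2] [ 0.001  0.002  0.001  0.002 -0.001  0.001]
```

View pics/top3.png

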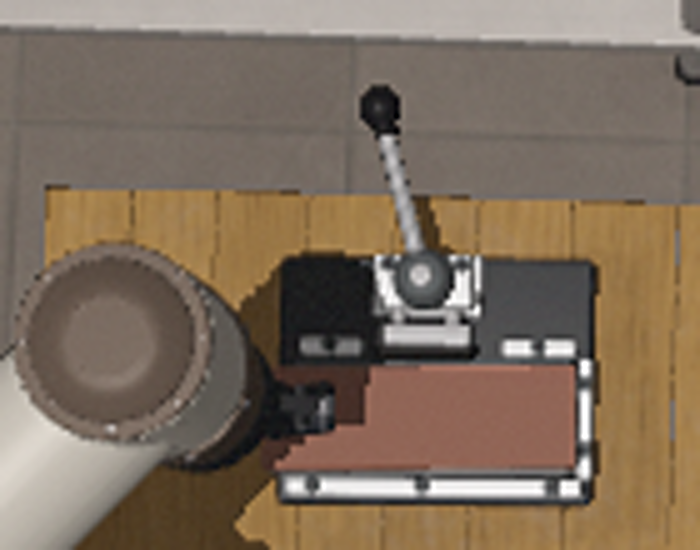

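Emit:
apply_moves(plan=[1, 0, -0.001, 0, 0, 1, 0, -0.002, 0, 0, 1, 0, -0.002, 0, 0, 1, 0, -0.002, 0, 0])

```text
clock: 5.57
position: [477.2, 280.0, 24.5]
ee_rot: [1.0, 0.015, 0.003, -0.004]
contact_force: [0.5, 9.9, -1.2]
gripper_width: -0.4
```

Run:
```python
from h import *
P=cloud(load("top0.npz"));Q=P[(P[...,2]>60)&(P[...,0]>580)&(P[...,1]>-100)]
for z in range(60,1300,100):
    q=Q[(Q[:,2]>z)&(Q[:,2]<=z+100)]
    if len(q):print(z,len(q),q[:,0].min(),q[:,1].min(),q[:,1].max())
```

```text
60 181 599.5893246330186 25.29890674738767 218.1333415349638
160 9850 876.1015057265456 16.845910145897836 765.5657548069971
260 191 886.1638113606157 24.608105567209087 47.45046747453055
```

Emit:
apply_moves(plan=[1, 0, 0.008, 0, 0, 1, 0, 0.02, 0, 0, 1, 0, 0.03, 0.01, 0, 1, 0, 0.03, 0.04, 0, 1, 0, 0.03, 0.075, 0, 1, 0, 0.03, 0.1, 0, 1, 0, 0.03, 0.11, 0])

```text
clock: 6.15
position: [475.5, 306.9, 137.1]
ee_rot: [1.0, 0.015, 0.002, -0.001]
contact_force: [-0.3, 1.0, -0.5]
gripper_width: 0.3
```

Emit:
apply_moves(plan=[1, 0.015, -0.006, 0, 3, 1, 0.045, -0.02, 0, 8, 1, 0.075, -0.033, 0, 13, 1, 0.105, -0.046, 0, 14.7, 1, 0.122, -0.053, 0, 14.7, 1, 0.13, -0.057, 0, 14.7, 1, 0.13, -0.057, 0, 14.7, 1, 0.13, -0.057, 0, 14.7])

```text
clock: 6.82
position: [603.5, 248.7, 132.2]
ee_rot: [0.99, 0.142, -0.001, 0.001]
contact_force: [0.5, -0.4, 0.2]
gripper_width: -0.3
```

```bash
python3 look.py 4
```

```text
[603.5 248.7 132.2] [ 0.5 -0.4  0.2] [ 0.023 -0.019 -0.013  0.     0.002  0.001]
```

View pics/both4.png

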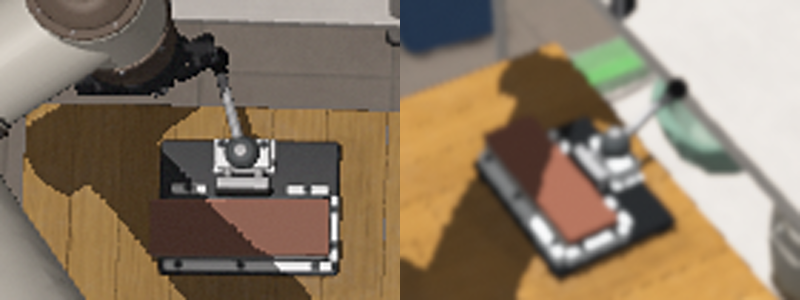

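View pics/top4.png

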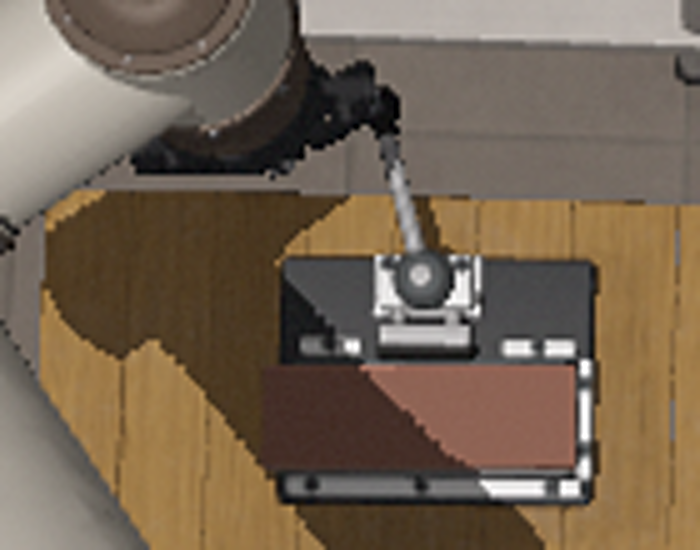

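The stone is flush with the stop at top crop (577,415) and still home after I withdrew. The fingers are on the lever's +y side. I'll descend beside the bar.

Emit:
apply_moves(plan=[1, 0, 0, -0.015, 0, 1, 0, 0, -0.035, 0, 1, 0, 0, -0.06, 0, 1, 0, 0, -0.08, 0, 1, 0, 0, -0.087, 0, 1, 0, 0, -0.087, 0, 1, 0, 0, -0.087, 0])

```text
clock: 7.5
position: [604.5, 249.8, 47.1]
ee_rot: [0.99, 0.143, 0.0, 0.0]
contact_force: [1.3, 0.6, -0.4]
gripper_width: 0.2
```

```bash
python3 look.py 5
```

```text
[604.5 249.8  47.1] [ 1.3  0.6 -0.4] [-0.006 -0.02   0.026  0.003  0.001  0.003]
```

View pics/both5.png

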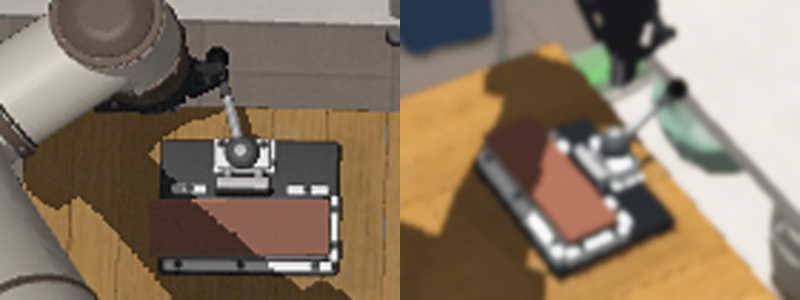

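Run:
```python
import numpy as np
for a in list(range(16,-89,-4))+[-88.3,-90]:
    r=np.radians(a);u=np.array([np.cos(r),np.sin(r)]);n=np.array([-u[1],u[0]])
    print(a,(np.array([553.7,182.5])+66*u+19*n).round(1))
```

```text
16 [611.9 219. ]
12 [614.3 214.8]
8 [616.4 210.5]
4 [618.2 206.1]
0 [619.7 201.5]
-4 [620.9 196.8]
-8 [621.7 192.1]
-12 [622.2 187.4]
-16 [622.4 182.6]
-20 [622.2 177.8]
-24 [621.7 173. ]
-28 [620.9 168.3]
-32 [619.7 163.6]
-36 [618.3 159.1]
-40 [616.5 154.6]
-44 [614.4 150.3]
-48 [612.  146.2]
-52 [609.3 142.2]
-56 [606.4 138.4]
-60 [603.2 134.8]
-64 [599.7 131.5]
-68 [596.  128.4]
-72 [592.2 125.6]
-76 [588.1 123.1]
-80 [583.9 120.8]
-84 [579.5 118.8]
-88 [575.  117.2]
-88.3 [574.6 117.1]
-90 [572.7 116.5]
```

Emit:
apply_moves(plan=[1, 0.002, -0.006, -0.001, 0, 1, 0.004, -0.013, -0.003, 0, 1, 0.006, -0.02, -0.003, 0, 1, 0.007, -0.025, -0.003, 0, 1, 0.007, -0.027, -0.003, 0, 1, 0.007, -0.027, -0.003, 0])

```text
clock: 8.1
position: [611.8, 221.0, 43.4]
ee_rot: [0.99, 0.142, -0.0, 0.0]
contact_force: [0.2, 0.5, -0.8]
gripper_width: 0.2
```

Emit:
apply_moves(plan=[1, 0.0012, -0.003, 0, -1, 1, 0.0025, -0.0062, 0, -4, 1, 0.0046, -0.0105, 0, -8, 1, 0.0064, -0.0149, 0, -12, 1, 0.0079, -0.0195, 0, -16, 1, 0.0091, -0.0242, 0, -20, 1, 0.0099, -0.0289, 0, -24, 1, 0.0104, -0.0336, 0, -28])

```text
clock: 8.77
position: [623.4, 190.1, 43.6]
ee_rot: [0.995, -0.103, 0.002, -0.002]
contact_force: [1.6, 4.2, -1.9]
gripper_width: 0.0
```

```bash
python3 look.py 6
```

```text
[623.4 190.1  43.6] [ 1.6  4.2 -1.9] [-0.081 -0.014 -0.03   0.002  0.019 -0.749]
```

View pics/both6.png

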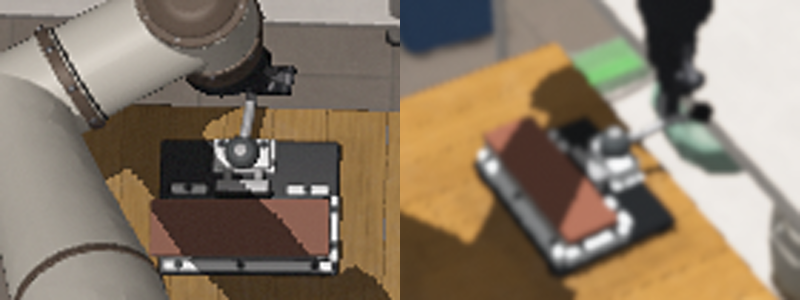

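Emit:
apply_moves(plan=[1, 0.0002, -0.0048, 0, -4, 1, 0, -0.0096, 0, -8, 1, -0.0005, -0.0144, 0, -12, 1, -0.0013, -0.0191, 0, -16, 1, -0.0025, -0.0238, 0, -20, 1, -0.0039, -0.0283, 0, -24, 1, -0.0057, -0.0328, 0, -28, 1, -0.0078, -0.0371, 0, -32])

```text
clock: 9.53
position: [616.2, 152.6, 44.0]
ee_rot: [0.928, -0.372, 0.002, -0.002]
contact_force: [3.5, 2.4, -0.6]
gripper_width: -0.2
```

```bash
python3 look.py 7
```

```text
[616.2 152.6  44. ] [ 3.5  2.4 -0.6] [-0.054 -0.05  -0.1    0.001  0.054 -0.776]
```

View pics/both7.png

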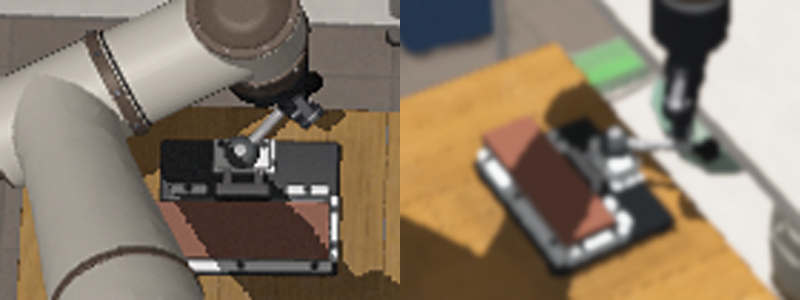

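Emit:
apply_moves(plan=[1, -0.0024, -0.0041, 0, -4, 1, -0.0051, -0.0081, 0, -8, 1, -0.008, -0.0119, 0, -12, 1, -0.0112, -0.0155, 0, -16, 1, -0.0147, -0.0188, 0, -20, 1, -0.0184, -0.0219, 0, -24, 1, -0.0222, -0.0247, 0, -28, 1, -0.0263, -0.0272, 0, -32])

```text
clock: 10.3
position: [590.1, 125.0, 44.0]
ee_rot: [0.79, -0.613, 0.002, -0.002]
contact_force: [4.4, 1.1, -1.3]
gripper_width: -0.1
```

```bash
python3 look.py 8
```

```text
[590.1 125.   44. ] [ 4.4  1.1 -1.3] [-0.006 -0.073 -0.143 -0.001  0.074 -0.823]
```

View pics/both8.png

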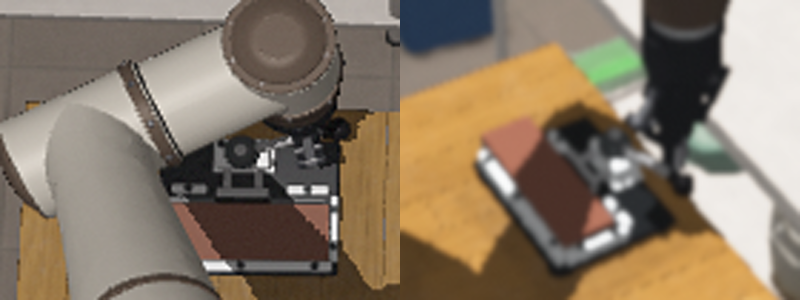

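Emit:
apply_moves(plan=[1, -0.0021, -0.0012, 0, -2, 1, -0.0042, -0.0023, 0, -4, 1, -0.0064, -0.0033, 0, -6, 1, -0.0086, -0.0043, 0, -8, 1, -0.011, -0.0053, 0, -10.3, 1, -0.0135, -0.006, 0, -12.3])

```text
clock: 10.9
position: [576.7, 119.1, 44.0]
ee_rot: [0.721, -0.693, 0.001, -0.002]
contact_force: [6.0, 0.9, -1.4]
gripper_width: -0.1
```

Emit:
apply_moves(plan=[1, -0.001, 0, 0, 0, 1, -0.002, 0, 0, 0, 1, -0.002, 0, 0, 0])

```text
clock: 11.15
position: [576.1, 119.2, 44.3]
ee_rot: [0.722, -0.692, 0.002, -0.003]
contact_force: [9.2, -0.2, -3.3]
gripper_width: -0.3
```

Emit:
apply_moves(plan=[1, -0.001, 0, 0, 0, 1, -0.002, 0, 0, 0, 1, -0.003, 0, 0, 0, 1, -0.003, 0, 0, 0])

```text
clock: 11.48
position: [575.8, 119.9, 45.2]
ee_rot: [0.722, -0.692, 0.004, -0.006]
contact_force: [13.0, -1.2, -4.4]
gripper_width: -0.2
```

```bash
python3 look.py 9
```

```text
[575.8 119.9  45.2] [13.  -1.2 -4.4] [-0.     0.     0.003 -0.002 -0.006  0.001]
```

View pics/top9.png

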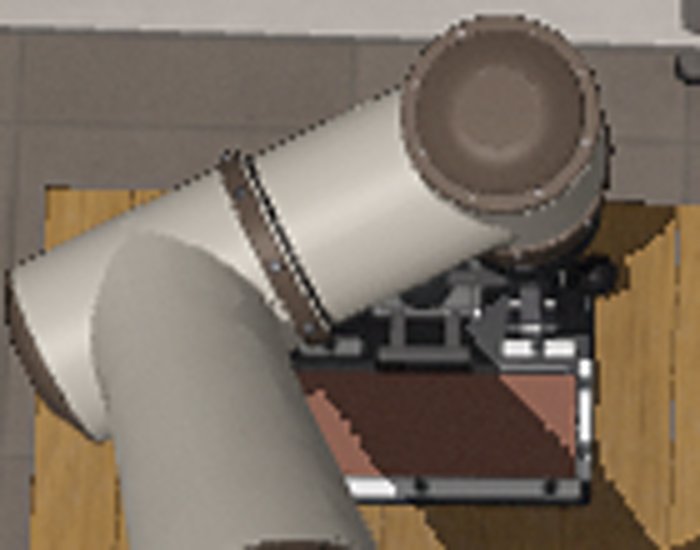

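The lever has stalled at 13 N. I'll back away and check.

Emit:
apply_moves(plan=[1, 0.006, 0, 0, 0, 1, 0.018, 0, 0, 0, 1, 0.03, 0, 0.004, 0, 1, 0.035, 0, 0.03, 0, 1, 0.035, 0.01, 0.065, 0, 1, 0.035, 0.02, 0.1, 0, 1, 0.035, 0.05, 0.125, 0])

```text
clock: 12.17
position: [603.7, 165.9, 170.9]
ee_rot: [0.72, -0.694, -0.0, 0.001]
contact_force: [0.7, 1.4, -0.6]
gripper_width: -0.1
```

Emit:
apply_moves(plan=[1, 0, 0.02, 0, 0, 1, 0, 0.055, 0, 0, 1, 0, 0.09, 0, 0, 1, 0, 0.125, 0, 0, 1, 0, 0.16, 0, 0, 1, 0, 0.19, 0, 0, 1, 0, 0.22, 0, 0, 1, 0, 0.23, 0, 0])

```text
clock: 12.83
position: [602.6, 401.3, 166.7]
ee_rot: [0.722, -0.692, -0.0, 0.002]
contact_force: [0.0, -0.0, 0.1]
gripper_width: -0.3
```

```bash
python3 look.py 10;python3 - <<'E'
from h import *
P=cloud(load("top10.npz"));Q=P[(P[...,2]>45)&(P[...,2]<80)&(P[...,0]>520)&(P[...,0]<680)&(P[...,1]>60)&(P[...,1]<260)]
b=Q[(Q[:,1]>100)&(Q[:,1]<140)];print(np.polyfit(b[:,1],b[:,0],1),b.mean(0)); k=Q[Q[:,1]<101];print(k.mean(0))
E
```

```text
[602.6 401.3 166.7] [ 0.  -0.   0.1] [ 0.083  0.088  0.157 -0.001 -0.095 -0.099]
[-2.22948696e-02  5.59999571e+02] [557.33968283 119.30492606  59.12297821]
[557.40250233  89.60335405  64.35945011]
```

View pics/top10.png

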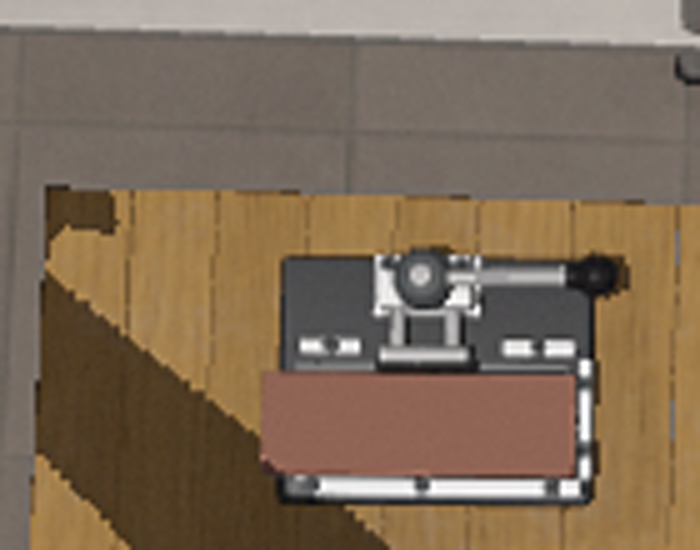

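View pics/scene10.png

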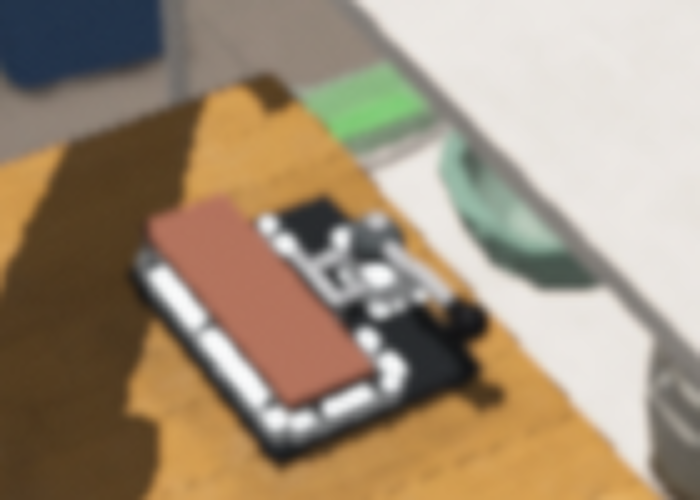

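Run:
```python
from h import *
for k in ("4","10"):
    t=load(f"top{k}.npz")
    g=cv2.cvtColor(t["color"],cv2.COLOR_RGB2Lab)[...,1].astype(int)
    for v in (192,197,202,206):
        row=g[v,230:275]; th=(row[:10].mean()+row[-4:].mean())/2
        # stone: reddish (a high) edges
        print(k,v,row[24:42])
t=load("top10.npz")
pt=lambda u,v,z:ray(t,145+(u+.5)/5-.5,115+(v+.5)/5-.5,z)
for u,v in [(262,373),(262,472),(577,374),(577,474)]: print(pt(u,v,39).round(1))
print(pt(579,380,28),pt(579,470,28))
t0=load("top0.npz");sel=t["range_z"]
d=np.abs(t["color"].astype(int)-t0["color"].astype(int)).sum(2)
for n,b in dict(bowl=(170,215,250,295),tub=(143,172,260,290),tape=(305,350,158,200),jars=(345,415,150,175),bottles=(365,410,172,228),mill=(378,412,270,298)).items():
    x0,x1,y0,y1=b; print(n,(d[y0:y1,x0:x1]>60).sum())
```

```text
4 192 [143 143 144 144 144 144 129 127 127 129 133 135 135 135 134 135 136 135]
4 197 [143 144 144 143 144 145 129 128 128 129 136 135 136 135 135 136 135 135]
4 202 [143 143 144 144 143 146 130 128 128 130 136 135 135 136 135 135 136 136]
4 206 [144 143 144 144 143 146 130 127 128 129 134 135 135 134 136 134 135 136]
10 192 [143 144 143 144 144 145 131 126 126 130 133 135 135 135 134 136 136 136]
10 197 [144 143 144 143 144 147 128 128 128 129 136 135 136 136 134 136 136 135]
10 202 [144 143 144 144 144 146 129 128 128 129 135 136 135 135 135 135 135 135]
10 206 [144 144 143 144 144 145 129 127 128 129 132 135 136 135 136 134 135 135]
[502.2 269.5  39. ]
[448.3 267.3  39. ]
[506.6  98.6  39. ]
[452.1  96.9  39. ]
[504.65108571  97.82863698  28.        ] [455.26679793  96.26655073  28.        ]
bowl 1091
tub 466
tape 0
jars 14
bottles 2
mill 1
```

Run:
```python
from h import *
a=load("top10.npz")["color"];b=load("scene10.npz")["color"]
cv2.imwrite("pics/full10.png",cv2.resize(np.hstack([a,b])[:,:,::-1],(800,300)))
```

```text
(no output)
```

View pics/full10.png

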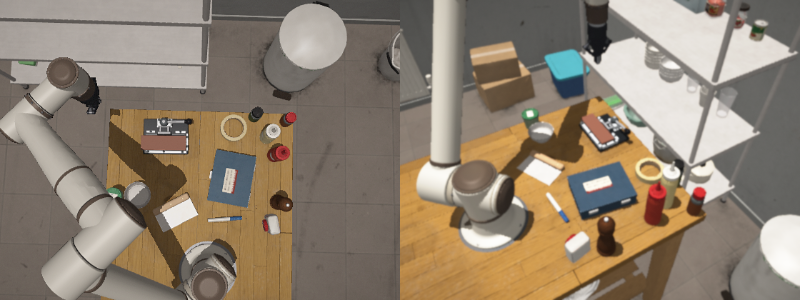

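Everything checks out: the lever lies along the holder's x axis, the stone is flush with the stop, the pad is on the stone, and the other things are where they were. Handing in.

```bash
python3 -c "
from bench import arm
s=arm.read_state();print(s['clock'],s['contact_force'].round(1),s['joint_vel'].round(3));print(arm.job_done())"
```

```text
12.9333 [ 0.3 -0.6  0.3] [-0.041 -0.03  -0.038  0.004  0.006 -0.001]
the job is handed in; nothing more can be done
None
```

The stone is home and the clamp lever is closed. I handed the job in at 12.9 s with the arm clear of everything.

- **Stone:** I pushed its outer end about 53 mm with the shut fingertips. It slid at 2–3 N and then stalled at the end stop, where I pushed up to 10 N. After the clamping, the top view still shows its inner end flush with the stop, and the stone pressed across against the fence by the pad.
- **Lever:** I turned it clockwise with the fingertip on the arm's bar until it stalled at 13 N. Its measured direction is within about 0.01 rad of fully closed, which is about as fine as the measurement can show. It was still there after I withdrew.
- **Other things:** The last pictures show nothing out of place. The before-and-after comparison matched for the tape, jars, bottles and pepper mill. It did not match for the bowl and tub, where the arm and its shadow cover the view. I checked those two by eye in the scene view and they look unmoved.

No check showed a failure. The one disagreement was that the arm's commanded and measured positions differed by about 3 mm in free motion, so I steered by the measured positions.

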